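# Shim the rocking plate shaker

## Robot

A 6-joint arm with a two-finger parallel gripper is mounted at the origin on the work surface. World frame = base frame: x ahead of the robot, y to its left, z up, the work surface at z = 0. Lengths are in mm, angles in rad, forces in N, time in s.
With the tool pointing down it reaches from about 275 to 1000 mm from the base axis. Payload 8.4 kg.
Tool frame: the origin (TCP) lies on the mounting face of the last link; the fingertips stand 173 mm ahead of it and the grasp point (between the pads) lies 155 mm ahead of it; z points along the fingers, y is the line along which they close (so a half turn about z gives the same grasp; the last joint's range is limited). The gripper opens to 85 mm and grips with 20 to 120 N. Pads are 22 mm wide; open, the fingers measure 114 mm over their backs; the gripper's body (76 mm by 85 mm) begins 54 mm behind the grasp point. The pads swing forward as they close: fully open they stand 13 mm farther back than shut.
Start: joints at [1.139, 0.353, 1.633, -0, 1.155, -0.002], TCP at [260.43, 568.16, 404.681] pointing down, gripper open.
Joint ranges: [-2.63, 2.63], [-0.92, 2.1], [0.06, 2.66], [-1.3, 4.44], [0, 2.69], [-3.02, 3.02]. Speed limits (rad/s): [2.22, 2.22, 2.79, 3.14, 3.14, 3.14].

## Interface

Orientations are given as [roll, pitch, yaw] about the fixed x, y, z axes, in that order (R = Rz(yaw) Ry(pitch) Rx(roll)).
In Python, from rig import r gives the robot as it stands.
- The arm moves only by the tool apply_moves, never from a script. Its argument "deltas" is a list of rows, each an object with "claw": the gripper command: -1 is fully open, 1 is shut, values between are in proportion; "delta_pos": the shift along the tool's x, y, z in cm, a list of three; "yaw": the turn about the tool's z in rad. In form: [{"claw": claw, "delta_pos": [tx, ty, tz], "yaw": yaw}, ...]. A call has 1 to 8 rows; each row shifts and turns the commanded pose from where the row before left it, along the tool's axes as they then stand; what a row does not reach is not made up. A row lasts 1/8 s, in which the tool goes at most 62.5 mm and 10.7 degrees, less where a joint would pass 70% of its speed; a pose out of reach is approached as far as the arm can. A call with a gripper value outside its range is refused whole. The fingers move at their own pace and stop on an object; "grip_force" is the grip in N (left out, the last holds). Time passes only in rows, so rows that do not move let the fingers close. It gives the time, the measured TCP pose, the force, the opening and the grip force at its end, in the units of the state.
- r.sense(): the state, without advancing time (a new reading comes with each control period).
- r.grab_frame(name): name is "scene" or "top"; returns a dict with "img" (480x640x3 uint8, blue, green, red), "z_map" (480x640 float32, mm along the optical axis (not along the pixel's ray), 0 where there is no reading), "fx", "fy", "cx", "cy" (pixels), "dist" ([k1, k2, p1, p2, k3] as OpenCV has them; the pictures are not rectified), "eye" and "rotation" of the camera in the world. Camera axes: x right, y up, looking along -z (the intrinsics and any distortion apply to the point x, -y, -z); pixel columns grow to the right and rows downward; lengths in mm; the calibration is good to about 2 mm. A picture is of the moment at which its call begins.
- r.sign_off(): hands the job in; it is judged then, once.
The state is a dict: "clock": time; "qpos": joint angles; "qvel": joint speeds; "joint_efforts": joint torques, N m; "eef_pos": TCP position; "tcp_rot": TCP orientation; "contact_force": force on the tool from outside, world axes, zero at the start; "wrist_torque": the same for the moment, N m; "opening": opening from 0.0 (shut) to 1.0 (fully open); "grasp_force": force on a finger pad.
Only numpy, scipy, OpenCV 4.12 (cv2) and the standard library are available. Lean on these libraries where they do the work, as an engineer would, in place of code of your own. Each camera call takes 0.05 s, during which the arm holds its last target. There are 200 camera calls.

## Task

The plate shaker rocks because the rubber foot under its far right corner lug (seen from the robot) is missing. Push the orange wedge along the bench, thin end first, under that bare stud until it is snug and the shaker stands firm and level on all four corners; then press down firmly on the lug above the stud for a moment to check that it no longer rocks, and take the hand away. Only push and press: do not pick up the wedge or the shaker, do not shove the shaker out of its place or upset the microplate on it, and leave everything else on the bench alone.

Things in the scene. Friction and masses are not known exactly. Their poses are not given: they have to be found in the camera images.
- shaker: microplate shaker, 4 kg, loose. Off-white case 180 (x) x 144 (y) mm, its top 84 mm high; microplate on it up to 112 mm. Origin on the bench under the case's middle; z up, -x control panel (robot's side), -y right side. Round corner lugs at x +-118, y +-96 mm. Three have rubber feet; that at +118, -96 has a bare stud in the air: pressed there with 4 N, the shaker tips about 0.04 rad. Starts level
- lug (a point): centre of the flat top of the far right lug, above the bare stud, 33 mm above the bench; the lug is a dark disc of 18 mm radius, 12 mm thick, with a steel screw in the middle; the case's nearest corner is 36 mm from its centre, 84 mm high
- stud_end (a point): lowest point of the bare brass stud under that lug: a dome of 8 mm radius, which starts 5 to 8 mm above the bench (differs from run to run)
- wedge: orange plastic levelling wedge, about 60 g, 110 mm long (its x), 36 mm wide (y), flat underside on the bench; 2 mm high at the thin end (+x), rising straight to 20 mm at the square butt (-x). Origin: centre of underside; z up. Loose, right of the shaker, thin end roughly towards the stud. Slides under less than 1 N until its slope bears on the stud; stays where it is left
- wedge_butt (a point): centre of the wedge's upright butt face (36 mm wide, 20 mm high), 10 mm above the bench; the face looks along the wedge's -x. Once the slope bears on the stud the push rises to about 1 N for each newton the wedge carries; about 8 N makes it snug, over 25 N begins to lift the corner
- wedge_tip (a point): middle of the thin end's lower edge, on the bench, 55 mm ahead of the wedge's origin. Pushed sideways on its flank beside the butt, the wedge swings about a point some 15 to 20 mm behind this end
- plate_mid (a point): centre of the underside of the white 96-well microplate, 128 x 86 x 14 mm, lying loose between low lips in the middle of the shaker's platform, 97 mm above the bench
- rack: blue tube rack with white and red capped tubes, 75 x 125 x 60 mm, loose; origin centre of underside
- tipbox: pale pipette tip box, 86 x 124 x 60 mm, loose; origin centre of underside
- bottle: clear reagent bottle with blue cap, 70 mm diameter, 145 mm tall, loose; origin centre of underside
- jar: white jar with red cap, 60 mm diameter, 90 mm tall, loose; origin centre of underside
- beaker: glass beaker, 68 mm diameter, 85 mm tall, loose; origin centre of underside
- pipette: dark blue and white hand pipette lying on the bench, 250 mm long along its x, 26 mm high, loose; origin on the bench near its middle
- timer: small white bench timer lying flat, 62 x 70 x 18 mm, loose; origin centre of underside
Mind the look-alikes: they are no part of the job. Leave any red look-alike of the part that bears plate_mid alone. Several things have the shape of the wedge; the one meant has the colours described above.

How it is judged (in metres and radians):
On the way, in this order (a step that is already met when the one before it is completed fails the run):
1. the wedge is snug under the bare stud (carries over 1 N) with the shaker level (contact force between wedge and shaker above 1 N and x of stud_end in the frame of wedge between -0.02 and 0.056 m and y of stud_end in the frame of wedge between -0.018 and 0.018 m and angle between shaker's own z axis and vertical below 0.008 rad), for 0.3 s.
2. the fingers press down on the lug above the stud (over 3 N) and the shaker does not rock (all of step 1 and contact force between the fingers and shaker above 3 N and horizontal distance between the grasp point and lug below 0.04 m), for 0.2 s.
At the end, for the whole second after the job is handed in: the wedge lies flat on the bench with its slope under the stud and carries at least 1 N of the shaker; the shaker stands level within 0.008 rad, within 20 mm of its starting place, with the microplate in its nest; everything is at rest (all of step 1 and x of plate_mid in the frame of shaker between -0.006 and 0.006 m and y of plate_mid in the frame of shaker between -0.006 and 0.006 m and z of plate_mid in the frame of shaker below 0.11 m and angle between wedge's own z axis and vertical below 0.05 rad and linear speed of each of wedge, shaker below 0.01 m/s and angular speed of shaker below 0.05 rad/s and distance of shaker from where it was at the start of the episode below 0.02 m); the robot touches nothing.
It fails at once if the wedge is lifted off the bench or turned over (height (world z) of wedge above 0.012 m or angle between wedge's own z axis and vertical above 0.5 rad).
It fails at once if the shaker is lifted or tipped up (angle between shaker's own z axis and vertical above 0.09 rad or height (world z) of shaker above 0.015 m).
It fails at once if the shaker is shoved more than 25 mm (distance of shaker from where it was at the start of the episode above 0.025 m).
It fails at once if the microplate is knocked out of its nest (not (x of plate_mid in the frame of shaker between -0.006 and 0.006 m and y of plate_mid in the frame of shaker between -0.006 and 0.006 m and z of plate_mid in the frame of shaker below 0.11 m)).
It fails at once if something else on the bench is disturbed (moved over 20 mm or tipped) (distance of any of rack, tipbox, bottle, jar, beaker, pipette, timer from where it was at the start of the episode above 0.02 m or angle between any of rack, tipbox, bottle, jar, beaker, pipette, timer's own z axis and vertical above 0.2 rad).
It also fails if it takes over 67 s, if anything falls off the work surface, if the arm or the gripper's body presses on something with over 40 N, if the wrist force passes 120 N, or if a joint passes its speed limit or range.

## Working session

There is one attempt and no reset: what is moved stays moved. The work goes in short steps, Python scripts to look and compute and a tool call to move; the robot and the scene stay as the last step left them, time stands still between calls to the robot, and variables do not carry over. Pictures are saved under pics/ and viewed, at most 10 in all, crops included, and the job is handed in when it is done.

Besides the shell and the picture viewer there is one more tool, called after "Request:" by a JSON object that holds its "name" and its "arguments". apply_moves: Moves the arm, as the interface text tells. Its arguments: {"type":"object","properties":{"deltas":{"type":"array"},"grip_force":{"type":"number"}},"required":["deltas"]}

```bash
mkdir -p pics; cat > h.py <<'E'
import numpy as np, cv2
from rig import r
def get(n):
    f=r.grab_frame(n); f['K']=np.array([[f['fx'],0,f['cx']],[0,f['fy'],f['cy']],[0,0,1.]]); f['d']=np.array(f['dist'],float)
    f['R']=np.array(f['rotation'],float); f['e']=np.array(f['eye'],float); return f
def ray(f,uv):
    p=cv2.undistortPoints(np.array(uv,float).reshape(-1,1,2),f['K'],f['d']).reshape(-1,2)
    return np.c_[p[:,0],-p[:,1],-np.ones(len(p))]@f['R'].T
def plane(f,uv,z):
    v=ray(f,uv); return f['e']+v*((z-f['e'][2])/v[:,2])[:,None]
def deep(f,uv):
    uv=np.array(uv).reshape(-1,2); v=ray(f,uv); z=f['z_map'][uv[:,1].astype(int),uv[:,0].astype(int)]
    return f['e']+v*z[:,None]
def proj(f,P):
    c=(np.array(P,float).reshape(-1,3)-f['e'])@f['R']; c=c*[1,-1,-1]
    return cv2.projectPoints(c,np.zeros(3),np.zeros(3),f['K'],f['d'])[0].reshape(-1,2)
E
python3 - <<'E'
from h import *
s=r.sense(); print(s)
for n in('scene','top'):
    f=get(n); cv2.imwrite(f'pics/{n}0.png',f['img']); print(n,f['e'],f['R'].round(3).tolist(),f['fx'],f['d'])
E
```

```text
{'clock': 0.0, 'qpos': array([ 1.13859150e+00,  3.53645544e-01,  1.63411762e+00,  1.41255590e-05,
        1.15522357e+00, -2.41490004e-03]), 'qvel': array([-2.29071480e-03,  1.68346692e-04,  7.76849629e-04,  7.68888153e-04,
        4.21213657e-04,  4.35709276e-05]), 'joint_efforts': array([ 6.37152662e-04, -6.05251265e+01, -3.42071307e+01, -5.09823531e-05,
        9.66080348e-03, -3.88667206e-05]), 'eef_pos': array([260.3339846 , 567.94420986, 403.97021356]), 'tcp_rot': array([-3.1401986e+00, -1.6281837e-05,  2.7117970e+00]), 'contact_force': array([-0.53687673,  0.0710586 ,  0.33873647]), 'wrist_torque': array([ 0.05820337, -0.00581466, -0.00694431]), 'grasp_force': 0.0, 'opening': 0.9999297896654592}
scene [1416.64129568  -64.01276915 1105.09782859] [0.697, 0.006, 1.481] 482.9494497179511 [-0.12111643  0.          0.          0.          0.        ]
top [ 352.68248635   12.36524875 1339.08918897] [0.196, -0.01, -1.56] 445.17802714068745 [-0.00826376  0.          0.          0.          0.        ]
```

View pics/scene0.png

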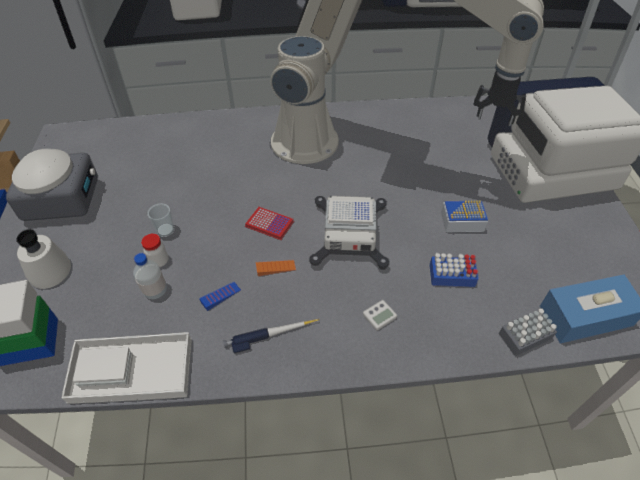

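View pics/top0.png

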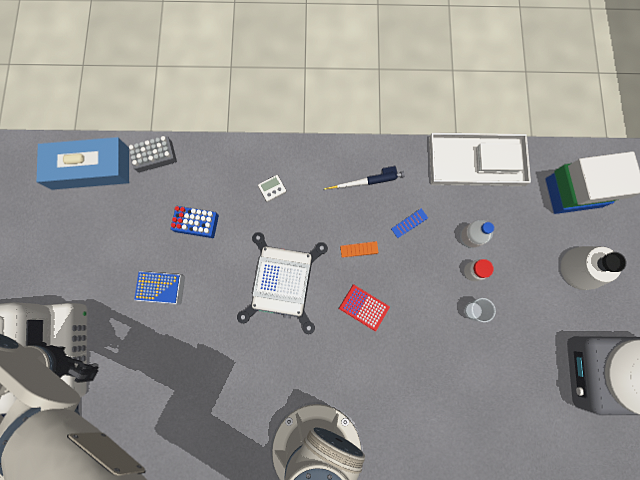

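Scene view: the shaker is at about (350,225), with the far right lug at (317,259). The orange wedge is at (276,268). Top view: that lug is at (321,248) and the orange wedge at (359,250). Look-alikes in the top view are the blue wedge (409,223) and the red plate (363,307). I choose the orange wedge.

```bash
sed -i "s/f\['R'\]=np.array(f\['rotation'\],float)/f['R']=Rotation.from_euler('xyz',f['rotation']).as_matrix()/; 1i from scipy.spatial.transform import Rotation" h.py
cat >> h.py <<'E'
def wedge(f,z=11):
    hsv=cv2.cvtColor(f['img'],cv2.COLOR_BGR2HSV)
    m=cv2.inRange(hsv,(5,150,90),(18,255,255))
    n,l,st,c=cv2.connectedComponentsWithStats(m); i=1+np.argmax(st[1:,4])
    ys,xs=np.where(l==i); return st[i],np.c_[xs,ys]
E
python3 - <<'E'
from h import *
ims=[]
for n in('top','scene'):
    f=get(n); st,p=wedge(f); P=deep(f,p); print(n,'wedge',st)
    q=P[P[:,2]>1]
    c=q[:,:2].mean(0); u,s,v=np.linalg.svd(q[:,:2]-c,full_matrices=False); a=v[0]; 
    t=(q[:,:2]-c)@a; w=(q[:,:2]-c)@v[1]
    print('c',c.round(1),'axis',a.round(3),'ext',t.min().round(1),t.max().round(1),w.min().round(1),w.max().round(1))
    for lo in range(-60,60,12):
        k=(t>lo)&(t<lo+12)
        if k.any(): print(lo,np.median(q[k,2]).round(1),w[k].min().round(1),w[k].max().round(1))
    # lugs: dark blobs near
    hsv=cv2.cvtColor(f['img'],cv2.COLOR_BGR2HSV)
    H,W=hsv.shape[:2]; uu,vv=np.meshgrid(np.arange(W),np.arange(H)); A=deep(f,np.c_[uu.ravel(),vv.ravel()])
    near=(np.linalg.norm(A[:,:2]-c,axis=1)<330)&(abs(A[:,2]-33)<5)&(hsv[...,2].ravel()<75)
    m=(near.reshape(H,W)*255).astype(np.uint8)
    k,l,s2,cc=cv2.connectedComponentsWithStats(m)
    for i in range(1,k):
        if s2[i,4]>25: print('lug',s2[i],cc[i].round(1),plane(f,cc[i],33).round(1), np.median(A[(l==i).ravel(),2]).round(1))
    x,y=(230,215) if n=='top' else (230,180)
    ims.append(cv2.resize(f['img'][y:y+120,x:x+190],None,fx=4,fy=4,interpolation=cv2.INTER_CUBIC)[:290+190])
cv2.imwrite('pics/c1.png',cv2.resize(np.vstack(ims),(475,600)))
E
```

```text
top wedge [340 242  38  15 422]
c [ 569.6 -122.1] axis [-0.292  0.957] ext -53.5 191.8 -168.3 26.7
-60 19.2 -20.2 8.4
-48 18.0 -24.6 12.1
-36 16.8 -22.8 12.8
-24 13.9 -19.7 16.5
-12 12.3 -18.2 17.6
0 11.5 -14.8 20.8
12 9.2 -14.5 22.1
24 7.5 -9.4 24.9
36 5.6 -7.9 25.9
48 3.5 -5.0 26.7
lug [252 233  15  20 133] [259.2 240.6] [[589.  178.4  33. ]] 32.7
lug [310 243  17  22 145] [317.6 251.2] [[559.2   4.   33. ]] 32.5
lug [297 309  17  25 108] [305.3 322.6] [[350.8  37.   33. ]] 32.8
scene wedge [256 261  39  14 411]
c [ 574.  -128.1] axis [ 0.151 -0.988] ext -57.5 48.9 -20.3 22.5
-60 3.2 -17.8 15.5
-48 4.6 -18.8 18.7
-36 6.6 -18.0 21.6
-24 8.5 -17.4 18.2
-12 10.7 -20.3 18.7
0 12.3 -17.5 18.3
12 14.3 -18.2 21.4
24 15.9 -17.4 22.5
36 17.4 -16.6 20.0
48 21.2 -11.3 10.3
lug [315 196  11  14  75] [320.9 201.7] [[348.8  27.7  33. ]] 31.2
lug [310 247  79  21 429] [349.1 255.3] [[570.2  87.9  33. ]] 31.4
```

View pics/c1.png

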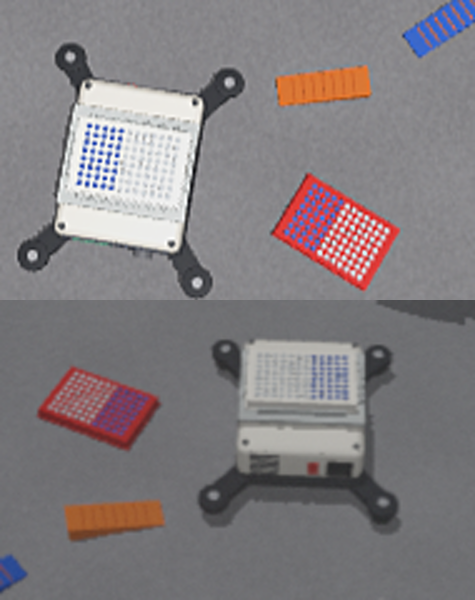

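The crop confirms it. The lug with the bare stud is next to the orange wedge, whose thin end points at it. I read the screw centres from the crop and compute poses.

```bash
python3 - <<'E'
from h import *
L={'top':[(257.6,237.8),(321.6,247.8),(243.2,317.4),(309.2,328.2)],'scene':[(382.4,260.4),(315.2,258),(381.2,202),(320,199.2)]}
M=np.array([(118,96),(118,-96),(-118,96),(-118,-96)],float)
for n in L:
    f=get(n); P=plane(f,L[n],33)[:,:2]; c=P.mean(0)
    H=M.T@(P-c); yaw=np.arctan2(H[0,1]-H[1,0],H[0,0]+H[1,1]); R=np.array([[np.cos(yaw),-np.sin(yaw)],[np.sin(yaw),np.cos(yaw)]])
    print(n,P.round(1).tolist(),'c',c.round(1),'yaw',yaw.round(3),'fit',(c+M@R.T).round(1).tolist())
    st,p=wedge(f); bp=[]
    P=deep(f,p); P=P[(P[:,2]>1)&(P[:,2]<22)]
    c=np.median(P[:,:2],axis=0); a=np.array([-.12,.99]); a/=np.linalg.norm(a)
    ok=np.linalg.norm(P[:,:2]-c,axis=1)<65; P=P[ok]
    b=cv2.minAreaRect(P[:,:2].astype(np.float32)); print('rect',b)
    # slope fit: z = z0 + g.(xy)
    G=np.linalg.lstsq(np.c_[P[:,:2]-c,np.ones(len(P))],P[:,2],rcond=None)[0]; d=-G[:2]/np.linalg.norm(G[:2])
    print('slope',np.linalg.norm(G[:2]),'dir',d, 'ang',np.arctan2(d[1],d[0]))
    # polygon
    hull=cv2.approxPolyDP(cv2.convexHull(p.astype(np.int32)),2.5,True).reshape(-1,2); print('poly',hull.tolist())
    for h in hull: print(h,plane(f,h,2)[0,:2].round(1),plane(f,h,20)[0,:2].round(1))
E
```

```text
top [[597.4, 183.5], [569.6, -7.7], [363.6, 216.2], [335.3, 25.7]] c [466.5 104.4] yaw -0.143 fit [[596.9, 182.7], [569.6, -7.4], [363.3, 216.2], [336.0, 26.1]]
rect ((570.8203125, -120.59488677978516), (35.76554870605469, 108.95769500732422), 5.365440845489502)
slope 0.15442932336939044 dir [-0.39708875  0.91778022] ang 1.9791389273236815
poly [[377, 252], [342, 256], [340, 247], [376, 242]]
[377 252] [ 563.9 -176.8] [ 561.1 -174.3]
[342 256] [550.3 -70.3] [547.6 -69.2]
[340 247] [577.9 -64.2] [574.9 -63.2]
[376 242] [ 594.8 -174.2] [ 591.5 -171.7]
scene [[597.6, 179.2], [570.9, -8.7], [368.0, 215.5], [337.6, 25.9]] c [468.5 103. ] yaw -0.151 fit [[599.6, 180.1], [570.7, -9.7], [366.4, 215.7], [337.4, 25.9]]
rect ((572.1769409179688, -123.54524230957031), (42.536319732666016, 106.84484100341797), 7.64396333694458)
slope 0.14174206350410307 dir [0.04509449 0.99898273] ang 1.5256865441789271
poly [[294, 269], [258, 274], [256, 263], [293, 261]]
[294 269] [580.6 -70.9] [594.3 -70.7]
[258 274] [ 588.8 -173.9] [ 602.3 -172.1]
[256 263] [ 548.6 -179.4] [ 562.8 -177.5]
[293 261] [551.4 -72.1] [565.5 -72. ]
```

Shaker yaw is about -0.147 and the lug is at (570,-8.5). The wedge centre is about (571,-122), heading about 1.67 rad, with the butt at (576.5,-177). I set out now, fingers shut, to a point behind the butt.

Request:
{"name": "apply_moves", "arguments": {"deltas": [{"claw": 1,"delta_pos": [-3.6,-3.4,0],"yaw": 0},{"claw": 1,"delta_pos": [-3.6,-3.4,0],"yaw": 0},{"claw": 1,"delta_pos": [-3.6,-3.4,0],"yaw": 0},{"claw": 1,"delta_pos": [-3.6,-3.4,0],"yaw": 0},{"claw": 1,"delta_pos": [-3.6,-3.4,0],"yaw": 0},{"claw": 1,"delta_pos": [-3.6,-3.4,0],"yaw": 0},{"claw": 1,"delta_pos": [-3.6,-3.4,0],"yaw": 0},{"claw": 1,"delta_pos": [-3.6,-3.4,0],"yaw": 0}]}}

```text
clock: 1.3
eef_pos: [409.3, 199.4, 404.9]
tcp_rot: [3.141, 0.0, 2.712]
contact_force: [0.6, -0.2, 0.1]
opening: 0.003
grasp_force: 0.0
```

Request:
{"name": "apply_moves", "arguments": {"deltas": [{"claw": 1,"delta_pos": [-3.6,-3.4,0],"yaw": 0},{"claw": 1,"delta_pos": [-3.6,-3.4,0],"yaw": 0},{"claw": 1,"delta_pos": [-3.6,-3.4,0],"yaw": 0},{"claw": 1,"delta_pos": [-3.6,-3.4,0],"yaw": 0},{"claw": 1,"delta_pos": [-3.6,-3.4,0],"yaw": 0},{"claw": 1,"delta_pos": [-3.6,-3.4,0],"yaw": 0},{"claw": 1,"delta_pos": [-3.6,-3.4,0],"yaw": 0},{"claw": 1,"delta_pos": [-3.6,-3.4,0],"yaw": 0}]}}

```text
clock: 2.3
eef_pos: [557.8, -168.1, 404.7]
tcp_rot: [3.141, 0.0, 2.712]
contact_force: [0.2, 0.9, 0.5]
opening: -0.002
grasp_force: 0.0
```

Request:
{"name": "apply_moves", "arguments": {"deltas": [{"claw": 1,"delta_pos": [-3.6,-3.4,0],"yaw": 0},{"claw": 1,"delta_pos": [0,0,0],"yaw": 0.17},{"claw": 1,"delta_pos": [0,0,0],"yaw": 0.17},{"claw": 1,"delta_pos": [0,0,0],"yaw": 0.17},{"claw": 1,"delta_pos": [0,0,0],"yaw": 0.18},{"claw": 1,"delta_pos": [0,0,0],"yaw": 0.18},{"claw": 1,"delta_pos": [0,0,0],"yaw": 0.18},{"claw": 1,"delta_pos": [0,0,0],"yaw": 0}]}}

```text
clock: 3.3
eef_pos: [575.9, -212.3, 404.6]
tcp_rot: [-3.141, -0.0, 1.663]
contact_force: [-0.2, 0.4, 0.2]
opening: 0.002
grasp_force: 0.0
```

Request:
{"name": "apply_moves", "arguments": {"deltas": [{"claw": 1,"delta_pos": [-0.5,0,5],"yaw": 0},{"claw": 1,"delta_pos": [0,0,5],"yaw": 0},{"claw": 1,"delta_pos": [0,0,5],"yaw": 0},{"claw": 1,"delta_pos": [0,0,4],"yaw": 0},{"claw": 1,"delta_pos": [0,0,2],"yaw": 0},{"claw": 1,"delta_pos": [0,0,1],"yaw": 0},{"claw": 1,"delta_pos": [0,0,0],"yaw": 0}]}}

```text
clock: 4.18
eef_pos: [576.7, -217.4, 185.1]
tcp_rot: [3.141, 0.0, 1.663]
contact_force: [0.1, 0.6, 0.1]
opening: 0.005
grasp_force: 0.0
```

```bash
python3 - <<'E'
from h import *
ims=[]
for n in('top','scene'):
    f=get(n)
    x,y=(290,200) if n=='top' else (210,200)
    ims.append(cv2.resize(f['img'][y:y+90,x:x+150],None,fx=5,fy=5,interpolation=cv2.INTER_CUBIC))
cv2.imwrite('pics/c2.png',cv2.resize(np.vstack(ims),(500,600)))
E
```

```text
(no output)
```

View pics/c2.png

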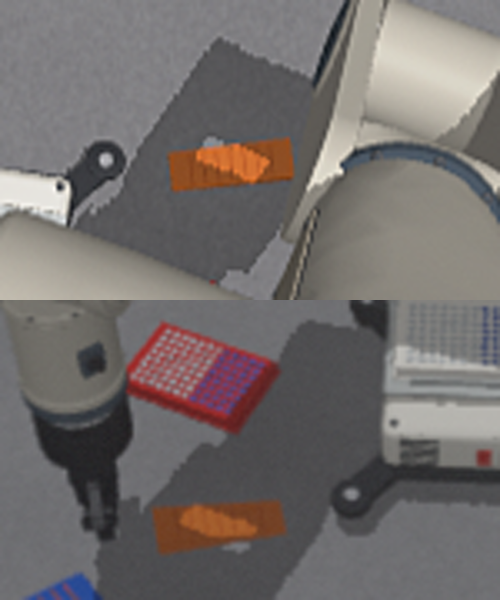

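The closed fingertips (lower crop, about (100,530)) stand right behind the butt, with the blue wedge clear of them. I lower a little and make contact.

Request:
{"name": "apply_moves", "arguments": {"deltas": [{"claw": 1,"delta_pos": [0,0,0.6],"yaw": 0},{"claw": 1,"delta_pos": [1,0,0],"yaw": 0},{"claw": 1,"delta_pos": [1,0,0],"yaw": 0},{"claw": 1,"delta_pos": [0.6,0,0],"yaw": 0},{"claw": 1,"delta_pos": [0.6,0,0],"yaw": 0},{"claw": 1,"delta_pos": [0.6,0,0],"yaw": 0},{"claw": 1,"delta_pos": [0.6,0,0],"yaw": 0},{"claw": 1,"delta_pos": [0,0,0],"yaw": 0}]}}

```text
clock: 5.28
eef_pos: [572.3, -173.0, 178.7]
tcp_rot: [-3.141, -0.0, 1.662]
contact_force: [-1.0, 0.6, -0.9]
opening: -0.001
grasp_force: 0.0
```

```bash
cat >> h.py <<'E'
def wp(n):
    f=get(n); hsv=cv2.cvtColor(f['img'],cv2.COLOR_BGR2HSV)
    m=cv2.inRange(hsv,(4,130,60),(20,255,255)); m=cv2.morphologyEx(m,cv2.MORPH_CLOSE,np.ones((5,5)))
    k,l,s,c=cv2.connectedComponentsWithStats(m)
    ys,xs=np.where(m>0); P=deep(f,np.c_[xs,ys]); ok=(P[:,2]>1)&(P[:,2]<22)&(abs(P[:,0]-571)<60)&(P[:,1]<30)&(P[:,1]>-200); P=P[ok]
    b=cv2.minAreaRect(P[:,:2].astype(np.float32)); print(n,ok.sum(),np.round(b[0],1),np.round(b[1],1),round(b[2],2), 'y',P[:,1].min().round(1),P[:,1].max().round(1))
    return f
E
python3 -c "
from h import *
wp('scene');wp('top')"
```

```text
scene 417 [ 569.6 -108.6] [ 47.4 108.9] 4.63 y -164.8 -53.3
top 294 [569.6 -90.9] [36.1 80.7] 5.15 y -129.9 -51.9
```

Request:
{"name": "apply_moves", "arguments": {"deltas": [{"claw": 1,"delta_pos": [0.6,0,0],"yaw": 0.02},{"claw": 1,"delta_pos": [0.6,0,0],"yaw": 0.02},{"claw": 1,"delta_pos": [0.6,0,0],"yaw": 0.02},{"claw": 1,"delta_pos": [0.6,0,0],"yaw": 0.02},{"claw": 1,"delta_pos": [0.6,0,0],"yaw": 0},{"claw": 1,"delta_pos": [0.6,0,0],"yaw": 0},{"claw": 1,"delta_pos": [0,0,0],"yaw": 0}]}}

```text
clock: 6.25
eef_pos: [570.8, -137.0, 178.6]
tcp_rot: [-3.141, -0.0, 1.582]
contact_force: [0.2, -0.8, -0.8]
opening: -0.0
grasp_force: 0.0
```

```bash
python3 - <<'E'
from h import *
f=wp('scene');g=wp('top')
ims=[cv2.resize(q['img'][y:y+90,x:x+150],None,fx=5,fy=5,interpolation=cv2.INTER_CUBIC) for q,x,y in((g,290,200),(f,210,200))]
cv2.imwrite('pics/c3.png',cv2.resize(np.vstack(ims),(500,600)))
E
```

```text
scene 416 [575.5 -72.2] [ 39.7 107. ] 1.57 y -126.2 -18.7
top 233 [575.3 -54.2] [65.9 35.2] 89.36 y -87.3 -21.4
```

View pics/c3.png

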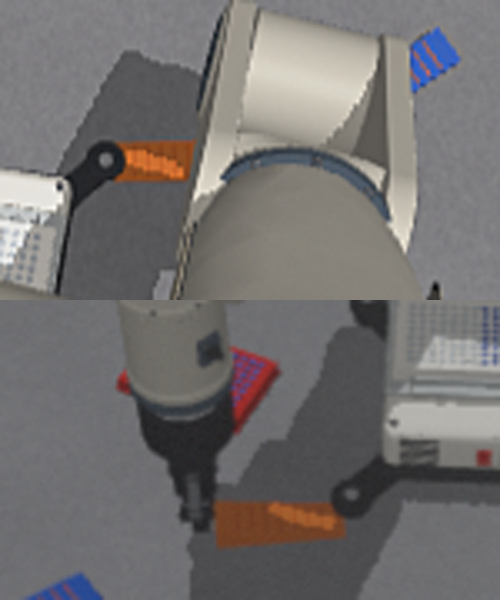

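The wedge is now aligned: centre x about 575, heading about 1.58, stud about 5 mm off its midline. I keep pushing in small steps and watch the force.

Request:
{"name": "apply_moves", "arguments": {"deltas": [{"claw": 1,"delta_pos": [0.5,0,0],"yaw": 0},{"claw": 1,"delta_pos": [0.5,0,0],"yaw": 0},{"claw": 1,"delta_pos": [0.5,0,0],"yaw": 0},{"claw": 1,"delta_pos": [0.5,0,0],"yaw": 0},{"claw": 1,"delta_pos": [0.2,0,0],"yaw": 0},{"claw": 1,"delta_pos": [0.2,0,0],"yaw": 0},{"claw": 1,"delta_pos": [0,0,0],"yaw": 0}]}}

```text
clock: 7.22
eef_pos: [570.5, -113.4, 178.7]
tcp_rot: [-3.142, -0.0, 1.582]
contact_force: [0.4, -0.5, -0.6]
opening: -0.004
grasp_force: 0.0
```

Request:
{"name": "apply_moves", "arguments": {"deltas": [{"claw": 1,"delta_pos": [0.2,0,0],"yaw": 0},{"claw": 1,"delta_pos": [0.2,0,0],"yaw": 0},{"claw": 1,"delta_pos": [0,0,0],"yaw": 0}]}}

```text
clock: 7.6
eef_pos: [570.6, -109.9, 178.8]
tcp_rot: [3.141, 0.001, 1.582]
contact_force: [0.2, -5.7, -0.7]
opening: -0.0
grasp_force: 2.4
```

Request:
{"name": "apply_moves", "arguments": {"deltas": [{"claw": 1,"delta_pos": [0.1,0,0],"yaw": 0},{"claw": 1,"delta_pos": [0,0,0],"yaw": 0},{"claw": 1,"delta_pos": [0,0,0],"yaw": 0}]}}

```text
clock: 7.98
eef_pos: [570.6, -109.1, 178.8]
tcp_rot: [3.141, 0.001, 1.582]
contact_force: [0.5, -6.9, -0.5]
opening: 0.001
grasp_force: 3.6
```

Request:
{"name": "apply_moves", "arguments": {"deltas": [{"claw": 1,"delta_pos": [0.2,0,0],"yaw": 0},{"claw": 1,"delta_pos": [0,0,0],"yaw": 0},{"claw": 1,"delta_pos": [0,0,0],"yaw": 0}]}}

```text
clock: 8.35
eef_pos: [570.6, -107.2, 178.8]
tcp_rot: [3.141, 0.001, 1.582]
contact_force: [-0.3, -8.4, -1.4]
opening: 0.003
grasp_force: 4.1
```

```bash
python3 -c "
from h import *
wp('scene');wp('top');print(r.sense()['contact_force'])"
```

```text
scene 373 [574.6 -42.8] [ 39.6 107.3] 0.73 y -96.2 10.8
top 116 [574.8 -16.7] [63.8 34.9] 89.51 y -48.6 15.1
[ 0.30846588 -7.9774014  -1.12692088]
```

Request:
{"name": "apply_moves", "arguments": {"deltas": [{"claw": 1,"delta_pos": [0.2,0,0],"yaw": 0},{"claw": 1,"delta_pos": [0.15,0,0],"yaw": 0},{"claw": 1,"delta_pos": [0,0,0],"yaw": 0},{"claw": 1,"delta_pos": [0,0,0],"yaw": 0},{"claw": 1,"delta_pos": [0,0,0],"yaw": 0}]}}

```text
clock: 9.07
eef_pos: [570.8, -104.3, 178.9]
tcp_rot: [3.14, 0.002, 1.582]
contact_force: [0.6, -13.6, -2.6]
opening: 0.001
grasp_force: 6.5
```

About 13.6 N of push, which is snug. I back off slowly, rise and check.

Request:
{"name": "apply_moves", "arguments": {"deltas": [{"claw": 1,"delta_pos": [-0.3,0,0],"yaw": 0},{"claw": 1,"delta_pos": [-1,0,0],"yaw": 0},{"claw": 1,"delta_pos": [-3,0,0],"yaw": 0},{"claw": 1,"delta_pos": [0,0,-5],"yaw": 0},{"claw": 1,"delta_pos": [0,0,-5],"yaw": 0},{"claw": 1,"delta_pos": [0,0,0],"yaw": 0}]}}

```text
clock: 9.82
eef_pos: [572.3, -146.7, 282.6]
tcp_rot: [3.135, 0.002, 1.581]
contact_force: [1.4, 0.8, -0.9]
opening: -0.003
grasp_force: 0.0
```

```bash
python3 - <<'E'
from h import *
f=wp('scene');g=wp('top')
ims=[cv2.resize(q['img'][y:y+90,x:x+150],None,fx=5,fy=5,interpolation=cv2.INTER_CUBIC) for q,x,y in((g,260,200),(f,250,200))]
cv2.imwrite('pics/c4.png',cv2.resize(np.vstack(ims),(500,600)))
E
```

```text
scene 374 [575.7 -40.2] [ 39.5 108. ] 0.63 y -94.1 13.7
top 285 [574.7 -37.9] [ 35.1 106. ] 0.08 y -90.9 15.2
```

View pics/c4.png

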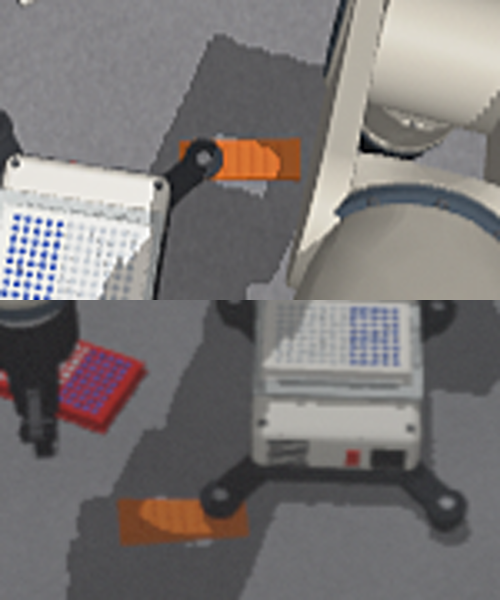

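The wedge sits under the stud, with its centre at (575,-39) and heading about 90°. The shaker has not moved: its screw is still at top pixel (322,247). Next, over the lug.

Request:
{"name": "apply_moves", "arguments": {"deltas": [{"claw": 1,"delta_pos": [4.6,0,0],"yaw": 0},{"claw": 1,"delta_pos": [4.6,0,0],"yaw": 0},{"claw": 1,"delta_pos": [4.4,0,0],"yaw": 0},{"claw": 1,"delta_pos": [0,0,3],"yaw": 0},{"claw": 1,"delta_pos": [0,0,3],"yaw": 0},{"claw": 1,"delta_pos": [0,0,1],"yaw": 0},{"claw": 1,"delta_pos": [0,0,0],"yaw": 0}]}}

```text
clock: 10.8
eef_pos: [568.7, -10.1, 207.5]
tcp_rot: [-3.139, -0.0, 1.582]
contact_force: [-0.3, 0.5, 0.1]
opening: 0.001
grasp_force: 0.0
```

Request:
{"name": "apply_moves", "arguments": {"deltas": [{"claw": 1,"delta_pos": [0,0,0.3],"yaw": 0},{"claw": 1,"delta_pos": [0,0,0.2],"yaw": 0},{"claw": 1,"delta_pos": [0,0,0.1],"yaw": 0},{"claw": 1,"delta_pos": [0,0,0],"yaw": 0}]}}

```text
clock: 11.3
eef_pos: [569.5, -10.2, 205.7]
tcp_rot: [3.141, 0.0, 1.582]
contact_force: [-11.7, 0.3, 37.8]
opening: 0.006
grasp_force: 19.1
```

Request:
{"name": "apply_moves", "arguments": {"deltas": [{"claw": 1,"delta_pos": [0,0,-0.25],"yaw": 0},{"claw": 1,"delta_pos": [0,0,0],"yaw": 0},{"claw": 1,"delta_pos": [0,0,0],"yaw": 0},{"claw": 1,"delta_pos": [0,0,0],"yaw": 0}]}}

```text
clock: 11.8
eef_pos: [569.7, -10.2, 206.1]
tcp_rot: [3.141, 0.0, 1.582]
contact_force: [-3.8, -0.1, 13.3]
opening: 0.001
grasp_force: 7.1
```

Held over 0.3 s at more than 13 N. Now I take the hand away.

Request:
{"name": "apply_moves", "arguments": {"deltas": [{"claw": 1,"delta_pos": [0,0,-0.5],"yaw": 0},{"claw": 1,"delta_pos": [0,0,-3],"yaw": 0},{"claw": 1,"delta_pos": [0,0,-5],"yaw": 0},{"claw": 1,"delta_pos": [0,0,-5],"yaw": 0},{"claw": 1,"delta_pos": [-5,0,-2],"yaw": 0},{"claw": 1,"delta_pos": [-5,0,0],"yaw": 0},{"claw": 1,"delta_pos": [-5,0,0],"yaw": 0},{"claw": 1,"delta_pos": [0,0,0],"yaw": 0}]}}

```text
clock: 12.8
eef_pos: [570.8, -162.9, 360.0]
tcp_rot: [3.141, 0.001, 1.578]
contact_force: [-0.1, -0.3, -0.3]
opening: 0.001
grasp_force: 0.0
```

```bash
python3 - <<'E'
from h import *
f=wp('scene');g=wp('top')
ims=[cv2.resize(q['img'][y:y+90,x:x+150],None,fx=5,fy=5,interpolation=cv2.INTER_CUBIC) for q,x,y in((g,260,200),(f,250,200))]
cv2.imwrite('pics/c5.png',cv2.resize(np.vstack(ims),(500,600)))
E
```

```text
scene 372 [576.1 -40.2] [106.8  40.3] 89.01 y -93.9 13.2
top 287 [574.8 -37.8] [106.2  34.4] 89.59 y -90.8 15.2
```

View pics/c5.png

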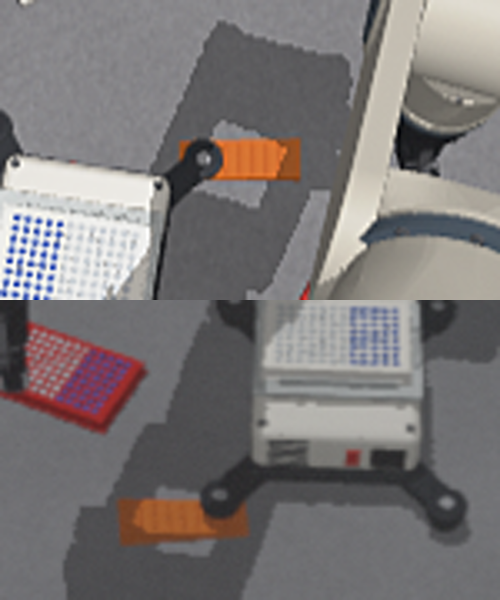

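Wedge and shaker are unchanged after the press: the lug is at crop (205,158), over the wedge, and the hand is clear. I hand the job in.

```bash
python3 -c "
from rig import r
print(r.sign_off())"
```

```text
the job is handed in; nothing more can be done
None
```

The job is handed in, no verdict returned: the wedge was pushed to about 13.6 N under the bare stud, the lug was pressed at 13 N or more (brief peak 38 N), wedge and shaker had not moved in the pictures taken afterwards, and the hand is clear.

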